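Crack the stuck lid of a parts washer

TASK

The parts washer on the garage bench is to be aired. Pull its white splash guard straight up out of the channels on the tank's front and lower it, on edge, into the long narrow steel trough, letting go of it there. Then take the lid's bar handle, break the lid free of its stuck seal without letting it fly wide open, and finish while holding the lid still, slightly open with its front edge about 4 cm above the tank's rim; do not let go, and leave the other things on the bench where they are.

Things in the scene. Friction and masses are not known exactly. Their poses are not given: they have to be found in the camera images.
- washer: Grey steel parts-washer tank under a lid, fixed to the bench, 200 (its x) by 240 (its y) by 110 high. Origin: centre of its underside on the bench; z up; its front face (x = -100) looks to its -x, roughly at the robot.
- guard: Loose white plastic splash guard: flat upright panel 8 thick (its x), 180 wide (its y), 140 high, about 0.19 kg. Origin: centre of its lower edge. It starts in the channels on the washer's front, lower edge 60 and top edge 200 above the bench, and slides out upward with light friction. It hides the lid's handle: only about 13 lie between its rear face and the bar.
- trough: Dark steel trough, open on top, fixed to the bench, 44 (its x) by 222 (its y) outside, walls 6 thick and 70 high, floor 6 thick; inside 32 by 210. Origin: centre of its underside; z up. The guard stands in it on its lower edge, its y along the trough's y, leaning against a long wall once released.
- lid (a joint): Angle of the washer's lid, rad: 0 shut, 0.2 = front edge 40 mm above the rim; limit 1.2. Aluminium plate 200 by 236 by 10, about 0.45 kg, hinged on the tank's rear rim. A seal at the front holds it until the bar is pulled up with roughly 10 to 20 N and lets go within the first 12 mm; then only its weight resists (about 2.5 N at the bar). Released, it falls back to nearly shut.
- channels (a point): Middle of the guard's slot on the washer's front, at the slot's floor (washer x = -106, z = 60). Two steel channels, open at the top, hold the guard's ends: slot 12 wide in x, 184 long in y; the channels end 55 above the floor (115 above the bench) and reach forward to washer x = -118.
- lid_bar (a point): Middle of the lid's handle bar: round dark steel bar 12 thick, 90 long along the washer's y, on two end posts, 17 behind the lid's front edge. Its centre is 39 above the lid's upper face, 160 above the bench when shut. It moves with the lid on an arc about the hinge line.
- lid_hinge (a point): Middle of the lid's hinge line on the tank's rear rim (washer x = 100, z = 110), along the washer's y; fixed. The bar lies 183 in front of it and 50 above it when the lid is shut.
- spray_can: Bystander: can 54 across, 150 high, behind the washer; origin at its foot.
- jar: Bystander: jar 60 across, 80 high, behind the washer; origin at its foot.
- cup: Bystander: paper cup 72 across, 85 high, on the robot's side of the trough; origin at its foot.
- offcut: Bystander: wood block 50 by 80 by 35 on the robot's side of the trough; origin under its centre.
- glue: Bystander: bottle 48 across, 120 high, beyond the trough; origin at its foot.
- wrench: Bystander: wrench 150 long lying beyond the trough.
There are look-alikes about, which are no part of the job. Several things have the shape of the trough; the one meant has the colours described above.

How it is judged:
By the outcome, as a careful person would: the job done as asked, in the order asked, and still so for the second after the job is handed in, while the arm keeps its last pose, push and grip.
It also fails if it takes over 54 s, if anything falls off the work surface, if the arm or the gripper's body presses on something with over 40 N, if the wrist force passes 120 N, or if a joint passes its speed limit or range.

ROBOT

A 6-joint arm with a two-finger parallel gripper is mounted at the origin on the work surface. World frame = base frame: x ahead of the robot, y to its left, z up, the work surface at z = 0. Lengths are in m, angles in rad, forces in N, time in s.
With the tool pointing down it reaches from about 0.35 to 0.975 m from the base axis. Payload 4.9 kg.
Tool frame: the origin (TCP) lies at the very end of the fingers, on their centre line; the grasp point (between the pads) lies ctrl.grip_point_offset behind it (ctrl.grip_point_offset is the distance from the TCP to the grasp point, in m); z points along the fingers, y is the line along which they close (so a half turn about z gives the same grasp; the last joint's range is limited). The gripper opens to 85 mm and grips with 20 to 120 N. Pads are 22 mm wide; open, the fingers measure 114 mm over their backs; the gripper's body (76 mm by 85 mm) begins 54 mm behind the grasp point. The pads swing forward as they close: fully open they stand 13 mm farther back than shut.
Start: joints at [1.025, 0.053, 1.613, -0, 1.476, -0.119], TCP at [0.259, 0.569, 0.231] pointing down, gripper open.
Joint ranges: [-3.01, 3.01], [-1.01, 2.22], [0.06, 2.58], [-1.02, 4.17], [0.09, 2.62], [-3.14, 3.14]. Speed limits (rad/s): [2.57, 2.57, 3.14, 3.14, 3.14, 3.14].

INTERFACE

Orientations are given as a rotation vector (axis times angle).
In Python, from station import ctrl gives the robot as it stands. The module is installed in compiled form; this text tells all that it offers.
- The arm moves only by the tool drive_tool, never from a script. Its argument "steps" is a list of rows, each an object with "translation": the shift along the tool's x, y, z normalised to -1 to 1, where 1 is 4 cm, a list of three; "angular": the turn, a rotation vector about the tool's x, y, z normalised to -1 to 1, where 1 is 8 degrees, a list of three; "gripper": the opening, from 0 (shut) to 1 (fully open). In form: [{"translation": [dx, dy, dz], "angular": [wx, wy, wz], "gripper": gripper}, ...]. A call has 1 to 8 rows; each row shifts and turns the commanded pose from where the row before left it, along the tool's axes as they then stand; what a row does not reach is not made up. A row lasts 1/8 s, in which the tool goes at most 62.5 mm and 10.7 degrees, less where a joint would pass 70% of its speed; a pose out of reach is approached as far as the arm can. A call with a number of a shift or a turn outside -1 to 1 is refused whole. A call with a gripper value outside its range is refused whole. The fingers move at their own pace and stop on an object; "force" is the grip in N (left out, the last holds). Time passes only in rows, so rows that do not move let the fingers close. It gives the time, the measured TCP pose, the force, the opening and the grip force at its end, in the units of the state.
- ctrl.get_obs(): the state, without advancing time (a new reading comes with each control period).
- ctrl.get_image(name): name is "side" or "top"; returns a dict with "color" (384x512x3 uint8, red, green, blue), "depth" (384x512 float32, m along the optical axis (not along the pixel's ray), 0 where there is no reading), "fx", "fy", "cx", "cy" (pixels), "k1" (the pictures are not rectified: a ray, as slopes to the right and down, at radius r is drawn at 1 + k1 r^2 times it, then the intrinsics apply), "R" (3x3) and "t" (3): a world point X has camera coordinates R X + t. Camera axes: x right, y down, z forward; pixel columns grow to the right and rows downward; lengths in m; the calibration is good to about 2 mm. A picture is of the moment at which its call begins.
- ctrl.finish_job(): hands the job in; it is judged then, once.
The state is a dict: "t": time; "q": joint angles; "dq": joint speeds; "effort": joint torques, N m; "tool_pos": TCP position; "tool_rot": TCP orientation; "contact_force": force on the tool from outside, world axes, zero at the start; "wrist_torque": the same for the moment, N m; "opening": finger opening in m; "grip_force": force on a finger pad.
Only numpy, scipy, OpenCV 4.12 (cv2) and the standard library are available. Lean on these libraries where they do the work, as an engineer would, in place of code of your own. Each camera call takes 0.05 s, during which the arm holds its last target. There are 200 camera calls.

## Working session

There is one attempt and no reset: what is moved stays moved. The work goes in short steps, Python scripts to look and compute and a tool call to move; the robot and the scene stay as the last step left them, time stands still between calls to the robot, and variables do not carry over. Pictures are saved under pics/ and viewed, at most 10 in all, crops included, and the job is handed in when it is done.

Besides the shell and the picture viewer there is one more tool, called after "Call:" as name(argument=value, ...) on one line, values as JSON. drive_tool: Moves the arm, as the interface text tells. Its arguments: {"type":"object","properties":{"steps":{"type":"array"},"force":{"type":"number"}},"required":["steps"]}

```bash
mkdir -p pics; cat > h.py <<'E'
import numpy as np, cv2
from station import ctrl
def load(n):
    return np.load(f'pics/{n}.npy',allow_pickle=True).item()
def snap(n,name):
    im=ctrl.get_image(name); np.save(f'pics/{n}.npy',im,allow_pickle=True)
    cv2.imwrite(f'pics/{n}.png',im['color'][:,:,::-1]); return im
def pts(im):
    h,w=im['depth'].shape; u,v=np.meshgrid(np.arange(w),np.arange(h))
    K=np.array([[im['fx'],0,im['cx']],[0,im['fy'],im['cy']],[0,0,1.]])
    p=cv2.undistortPoints(np.stack([u,v],-1).reshape(-1,1,2).astype(float),K,np.array([im['k1'],0,0,0.])).reshape(h,w,2)
    d=im['depth'][...,None]; c=np.concatenate([p*d,d],-1)
    X=(c-np.asarray(im['t']))@np.asarray(im['R']); X[im['depth']==0]=np.nan; return X
E
python3 - <<'E'
from h import *
a=snap('top0','top'); b=snap('side0','side')
np.set_printoptions(precision=3,suppress=True)
o=ctrl.get_obs(); print(o, ctrl.grip_point_offset); print(a['R'],a['t'],b['R'],b['t'],a['fx'],a['k1'])
c=np.hstack([a['color'],b['color']])[:,:,::-1]
E
```

```text
{'t': 0.1, 'q': array([ 1.025,  0.053,  1.614,  0.   ,  1.476, -0.119]), 'dq': array([ 0.   , -0.002, -0.004, -0.002, -0.001,  0.001]), 'effort': array([  0.   , -39.49 , -37.137,  -0.   ,   0.004,   0.   ]), 'tool_pos': array([0.258, 0.568, 0.23 ]), 'tool_rot': array([-0.665, -3.07 ,  0.003]), 'contact_force': array([-0.19 , -0.456,  0.428]), 'wrist_torque': array([ 0.006, -0.052, -0.015]), 'grip_force': 0.0, 'opening': 0.08515391201963095} 0.0187
[[ 0.027 -1.     0.006]
 [-0.986 -0.028 -0.165]
 [ 0.165 -0.002 -0.986]] [0.082 0.537 1.433] [[-0.967 -0.256  0.009]
 [-0.18   0.653 -0.735]
 [ 0.182 -0.713 -0.678]] [0.506 0.113 1.38 ] 473.92093256937244 -0.14966027402942675
```

View pics/top0.png

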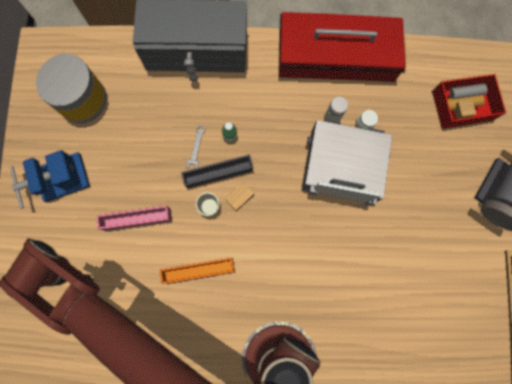

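View pics/side0.png

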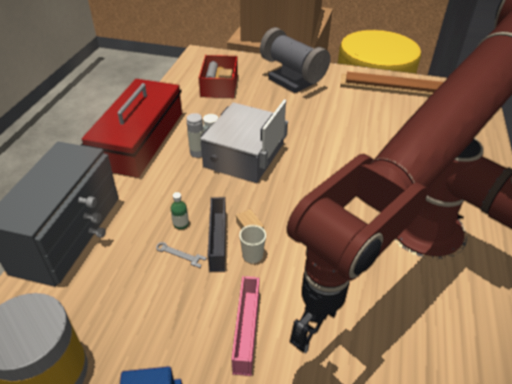

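The trough candidates in the top view are dark (217,172), pink (135,218) and orange (198,270). The dark steel one fits the description. The washer is at (348,160), with the guard on its lower side in the image. The red box at (341,45), which has a bar handle, is a look-alike for the lid.

```bash
python3 - <<'E'
from h import *
a=load('top0');b=load('side0')
c=cv2.resize(a['color'][110:220,175:405],None,fx=3.4,fy=3.4,interpolation=cv2.INTER_CUBIC)[:,:,::-1]
cv2.imwrite('pics/c1.png',c)
P=pts(a);S=pts(b)
np.set_printoptions(precision=3,suppress=True)
for nm,Q,box in(('top',P,(400,110,300,240)),('side',S,(0,0,0,0))):pass
# lid plane & guard top, trough top by height band
def rect(X,lab):
    X=X.reshape(-1,3);print(lab,len(X),'z',np.median(X[:,2]),cv2.minAreaRect((X[:,:2]*1000).astype(np.float32)))
R=P[110:215,295:400]; z=R[...,2]
rect(R[(z>.112)&(z<.13)],'lid'); rect(R[(z>.15)&(z<.17)],'bar'); rect(R[(z>.18)&(z<.215)],'guardtop')
R=P[145:195,175:260]; z=R[...,2]; rect(R[(z>.06)&(z<.08)&np.isfinite(z)],'trough')
R=S[90:185,195:295]; z=R[...,2]
rect(R[(z>.112)&(z<.13)],'lid s'); g=R[(z>.125)&(z<.22)]
rect(R[(z>.18)&(z<.215)],'guard s')
R=S[190:275,200:232]; z=R[...,2]; rect(R[(z>.06)&(z<.08)],'trough s')
E
```

```text
lid 4866 z 0.12081966803164443 ((620.7540283203125, -194.87411499023438), (240.28619384765625, 258.5465393066406), 80.76570129394531)
bar 228 z 0.16317892762073904 ((622.6627197265625, -194.66436767578125), (177.49258422851562, 247.5062255859375), 80.51223754882812)
guardtop 262 z 0.19799733363935607 ((505.247802734375, -176.58804321289062), (181.10743713378906, 9.094797134399414), 80.70004272460938)
trough 396 z 0.06849773729806982 ((553.4859008789062, 200.0584259033203), (92.81036376953125, 219.0057373046875), 16.95517349243164)
lid s 2342 z 0.11766074212787685 ((623.5469360351562, -190.2146453857422), (250.31051635742188, 259.3817138671875), 82.0501708984375)
guard s 179 z 0.19420713517585042 ((506.9395446777344, -171.91024780273438), (182.8041229248047, 10.887953758239746), 81.40299224853516)
trough s 351 z 0.06692291972015488 ((576.4473876953125, 211.63565063476562), (44.22602844238281, 226.27438354492188), 16.57914161682129)
```

View pics/c1.png

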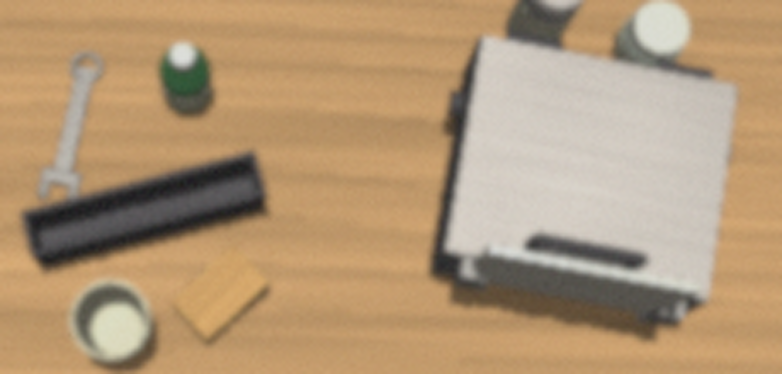

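```bash
cat >> h.py <<'E'
from scipy.spatial.transform import Rotation as Ro
np.set_printoptions(precision=3,suppress=True)
def plan(pos,yaw,tilt=0):
    """to target: turn needed (units, tool axes), then shift (units) in the tool axes after the turn"""
    o=ctrl.get_obs(); R0=Ro.from_rotvec(o['tool_rot'])
    y=np.array([np.cos(yaw),np.sin(yaw),0]); z=np.array([0,0,-1.]); x=np.cross(y,z)
    Rt=Ro.from_matrix(np.stack([x,y,z],1))*Ro.from_rotvec([tilt,0,0])
    d=np.array(pos)-o['tool_pos']
    print('t',o['t'],'pos',o['tool_pos'],'F',o['contact_force'],'open',o['opening'],'grip',o['grip_force'])
    print('turn',np.degrees((R0.inv()*Rt).as_rotvec())/8,'shift after',Rt.inv().apply(d)/.04,'shift now',R0.inv().apply(d)/.04)
E
python3 - <<'E'
from h import *
a=load('top0');b=load('side0')
for n,im,(r0,r1,c0,c1) in(('top',a,(145,195,175,260)),('side',b,(190,275,200,232))):
    P=pts(im)[r0:r1,c0:c1];C=im['color'][r0:r1,c0:c1]
    z=P[...,2];m=(z>.055)&(z<.08)&(C.max(-1)<90)
    X=P[m]; print(n,m.sum(),np.median(X[:,2]),cv2.minAreaRect((X[:,:2]*1000).astype(np.float32)))
plan([.506,-.175,.32],np.radians(-9))
E
```

```text
top 326 0.0675662320988692 ((574.0927124023438, 206.15728759765625), (42.2711181640625, 213.23768615722656), 16.817739486694336)
side 262 0.06585915720416724 ((574.0777587890625, 211.75746154785156), (41.54377746582031, 224.46231079101562), 16.169525146484375)
t 0.1 pos [0.258 0.568 0.23 ] F [-0.19  -0.456  0.428] open 0.08515391201963095 grip 0.0
turn [-0.012  0.007  9.318] shift after [-17.389   9.021  -2.245] shift now [-13.327 -14.361  -2.221]
```

Call:
drive_tool(steps=[{"translation": [0,0,-0.6],"angular": [0,0,1],"gripper": 1},{"translation": [0,0,-0.6],"angular": [0,0,1],"gripper": 1},{"translation": [0,0,-0.6],"angular": [0,0,1],"gripper": 1},{"translation": [0,0,-0.45],"angular": [0,0,1],"gripper": 1},{"translation": [0,0,0],"angular": [0,0,1],"gripper": 1},{"translation": [0,0,0],"angular": [0,0,1],"gripper": 1},{"translation": [0,0,0],"angular": [0,0,1],"gripper": 1},{"translation": [0,0,0],"angular": [0,0,1],"gripper": 1}])

```text
t: 1.1
tool_pos: [0.2586, 0.5687, 0.3205]
tool_rot: [2.196, 2.246, -0.002]
contact_force: [0.4, 0.4, 0.7]
opening: 0.0851
grip_force: 0.0
```

Call:
drive_tool(steps=[{"translation": [0,0,0],"angular": [0,0,1],"gripper": 1},{"translation": [0,0,0],"angular": [0,0,0.32],"gripper": 1},{"translation": [-0.9,0.47,0],"angular": [0,0,0],"gripper": 1},{"translation": [-0.9,0.47,0],"angular": [0,0,0],"gripper": 1},{"translation": [-0.9,0.47,0],"angular": [0,0,0],"gripper": 1},{"translation": [-0.9,0.47,0],"angular": [0,0,0],"gripper": 1},{"translation": [-0.9,0.47,0],"angular": [0,0,0],"gripper": 1},{"translation": [-0.9,0.47,0],"angular": [0,0,0],"gripper": 1}])

```text
t: 2.1
tool_pos: [0.3363, 0.3365, 0.3207]
tool_rot: [2.389, 2.04, -0.001]
contact_force: [-0.0, -0.7, -0.5]
opening: 0.0852
grip_force: 0.0
```

Call:
drive_tool(steps=[{"translation": [-0.9,0.47,0],"angular": [0,0,0],"gripper": 1},{"translation": [-0.9,0.47,0],"angular": [0,0,0],"gripper": 1},{"translation": [-0.9,0.47,0],"angular": [0,0,0],"gripper": 1},{"translation": [-0.9,0.47,0],"angular": [0,0,0],"gripper": 1},{"translation": [-0.9,0.47,0],"angular": [0,0,0],"gripper": 1},{"translation": [-0.9,0.47,0],"angular": [0,0,0],"gripper": 1},{"translation": [-0.9,0.47,0],"angular": [0,0,0],"gripper": 1},{"translation": [-0.9,0.47,0],"angular": [0,0,0],"gripper": 1}])

```text
t: 3.1
tool_pos: [0.4397, 0.0286, 0.3208]
tool_rot: [-2.389, -2.04, 0.0]
contact_force: [0.8, -0.0, 0.6]
opening: 0.0856
grip_force: 0.0
```

```bash
python3 - <<'E'
from h import *
plan([.506,-.175,.176],np.radians(-9))
E
```

```text
t 3.1 pos [0.44  0.029 0.321] F [ 0.779 -0.026  0.561] open 0.08559243105555892 grip 0.0
turn [-0.003 -0.001 -0.003] shift after [-4.768  2.433  3.62 ] shift now [-4.768  2.437  3.619]
```

Call:
drive_tool(steps=[{"translation": [-0.9,0.47,0],"angular": [0,0,0],"gripper": 1},{"translation": [-0.9,0.47,0],"angular": [0,0,0],"gripper": 1},{"translation": [-0.9,0.47,0],"angular": [0,0,0],"gripper": 1},{"translation": [-0.9,0.47,0],"angular": [0,0,0],"gripper": 1},{"translation": [-0.9,0.47,0],"angular": [0,0,0],"gripper": 1},{"translation": [-0.27,0.08,0],"angular": [0,0,0],"gripper": 1},{"translation": [0,0,0.7],"angular": [0,0,0],"gripper": 1},{"translation": [0,0,0.7],"angular": [0,0,0],"gripper": 1}])

```text
t: 4.1
tool_pos: [0.5057, -0.1733, 0.2648]
tool_rot: [2.389, 2.04, 0.001]
contact_force: [-0.7, 0.5, -0.9]
opening: 0.0854
grip_force: 0.0
```

Call:
drive_tool(steps=[{"translation": [0,0,0.6],"angular": [0,0,0],"gripper": 1},{"translation": [0,0,0.5],"angular": [0,0,0],"gripper": 1},{"translation": [0,0,0],"angular": [0,0,0],"gripper": 1}])

```text
t: 4.47
tool_pos: [0.5047, -0.1728, 0.2192]
tool_rot: [-2.386, -2.038, 0.002]
contact_force: [-0.3, 0.1, 0.6]
opening: 0.0852
grip_force: 0.0
```

```bash
python3 - <<'E'
from h import *
plan([.506,-.175,.176],np.radians(-9))
a=snap('s1','side')
P=pts(a); z=P[...,2]; 
cv2.imwrite('pics/s1c.png',cv2.resize(a['color'][60:200,180:340],None,fx=4.5,fy=4.2,interpolation=cv2.INTER_CUBIC)[:,:,::-1])
E
```

```text
t 4.475 pos [ 0.505 -0.173  0.219] F [-0.333  0.058  0.578] open 0.0851988690615902 grip 0.0
turn [-0.027 -0.01   0.002] shift after [-0.049  0.04   1.08 ] shift now [-0.05   0.044  1.08 ]
```

View pics/s1c.png

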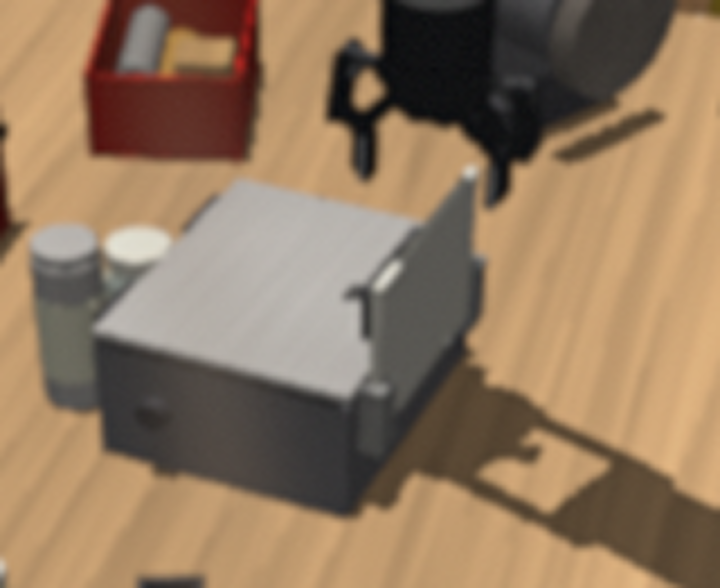

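The fingers straddle the guard's top edge: fingertips are at crop (365,170) and (495,195), edge at (470,175). I'll lower and grip.

Call:
drive_tool(steps=[{"translation": [-0.03,0.02,0.55],"angular": [0,0,0],"gripper": 1},{"translation": [-0.02,0.02,0.53],"angular": [0,0,0],"gripper": 1},{"translation": [0,0,0],"angular": [0,0,0],"gripper": 0.5},{"translation": [0,0,0],"angular": [0,0,0],"gripper": 0.25},{"translation": [0,0,0],"angular": [0,0,0],"gripper": 0},{"translation": [0,0,0],"angular": [0,0,0],"gripper": 0},{"translation": [0,0,0],"angular": [0,0,0],"gripper": 0},{"translation": [0,0,0],"angular": [0,0,0],"gripper": 0}], force=50)

```text
t: 5.52
tool_pos: [0.5076, -0.1762, 0.1792]
tool_rot: [2.388, 2.039, 0.001]
contact_force: [-0.0, 0.0, 3.9]
opening: 0.0064
grip_force: 51.6
```

```bash
python3 - <<'E'
from h import *
plan([.506,-.175,.176],np.radians(-9))
E
```

```text
t 5.525 pos [ 0.508 -0.176  0.179] F [-0.025  0.013  3.92 ] open 0.006401685231707518 grip 51.645859479904175
turn [ 0.011  0.003 -0.002] shift after [ 0.024 -0.044  0.079] shift now [ 0.024 -0.044  0.079]
```

Call:
drive_tool(steps=[{"translation": [0,0,-0.25],"angular": [0,0,0],"gripper": 0},{"translation": [0,0,-0.3],"angular": [0,0,0],"gripper": 0},{"translation": [0,0,-0.4],"angular": [0,0,0],"gripper": 0},{"translation": [0,0,-0.4],"angular": [0,0,0],"gripper": 0},{"translation": [0,0,-0.5],"angular": [0,0,0],"gripper": 0},{"translation": [0,0,-0.5],"angular": [0,0,0],"gripper": 0},{"translation": [0,0,-0.5],"angular": [0,0,0],"gripper": 0},{"translation": [0,0,-0.4],"angular": [0,0,0],"gripper": 0}])

```text
t: 6.52
tool_pos: [0.5073, -0.1761, 0.31]
tool_rot: [2.388, 2.039, 0.001]
contact_force: [-0.0, 0.5, -2.0]
opening: 0.0071
grip_force: 50.7
```

```bash
python3 - <<'E'
from h import *
plan([.5745,.209,.31],np.radians(16.5))
a=snap('s2','side')
cv2.imwrite('pics/s2c.png',cv2.resize(a['color'][40:200,150:350],None,fx=3.5,fy=3.5,interpolation=cv2.INTER_CUBIC)[:,:,::-1])
E
```

```text
t 6.525 pos [ 0.507 -0.176  0.31 ] F [-0.019  0.473 -2.041] open 0.007094100750322013 grip 50.67307412624359
turn [ 0.008  0.005 -3.189] shift after [ 8.754  4.346 -0.001] shift now [ 9.772  0.151 -0.005]
```

View pics/s2c.png

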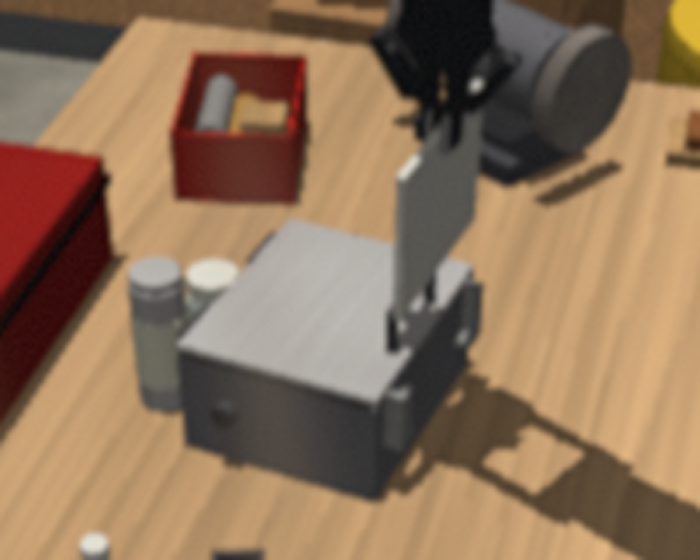

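The guard is out of its channels and hanging level at crop (435,220). The bar posts show below it at (390,330). I'll turn and carry it to the trough.

Call:
drive_tool(steps=[{"translation": [0,0,0],"angular": [0,0,-0.6],"gripper": 0},{"translation": [0,0,0],"angular": [0,0,-0.9],"gripper": 0},{"translation": [0,0,0],"angular": [0,0,-0.9],"gripper": 0},{"translation": [0,0,0],"angular": [0,0,-0.79],"gripper": 0},{"translation": [0.5,0.25,0],"angular": [0,0,0],"gripper": 0},{"translation": [0.8,0.4,0],"angular": [0,0,0],"gripper": 0},{"translation": [0.8,0.4,0],"angular": [0,0,0],"gripper": 0},{"translation": [0.8,0.4,0],"angular": [0,0,0],"gripper": 0}])

```text
t: 7.58
tool_pos: [0.5297, -0.0472, 0.3078]
tool_rot: [-1.88, -2.517, 0.0]
contact_force: [0.6, -0.1, -2.7]
opening: 0.0069
grip_force: 50.7
```

Call:
drive_tool(steps=[{"translation": [0.8,0.4,0],"angular": [0,0,0],"gripper": 0},{"translation": [0.8,0.4,0],"angular": [0,0,0],"gripper": 0},{"translation": [0.8,0.4,0],"angular": [0,0,0],"gripper": 0},{"translation": [0.8,0.4,0],"angular": [0,0,0],"gripper": 0},{"translation": [0.8,0.4,0],"angular": [0,0,0],"gripper": 0},{"translation": [0.8,0.4,0],"angular": [0,0,0],"gripper": 0},{"translation": [0.6,0.3,0],"angular": [0,0,0],"gripper": 0},{"translation": [0.25,0.2,0],"angular": [0,0,0],"gripper": 0}])

```text
t: 8.57
tool_pos: [0.5766, 0.2025, 0.3076]
tool_rot: [-1.877, -2.518, 0.001]
contact_force: [-1.2, -1.1, -1.6]
opening: 0.0064
grip_force: 50.7
```

Call:
drive_tool(steps=[{"translation": [0,0,0.5],"angular": [0,0,0],"gripper": 0},{"translation": [0,0,0.5],"angular": [0,0,0],"gripper": 0},{"translation": [0,0,0.5],"angular": [0,0,0],"gripper": 0},{"translation": [0,0,0.2],"angular": [0,0,0],"gripper": 0},{"translation": [0,0,0],"angular": [0,0,0],"gripper": 0}])

```text
t: 9.2
tool_pos: [0.5763, 0.2009, 0.2389]
tool_rot: [-1.879, -2.516, 0.002]
contact_force: [-0.0, -0.3, -1.8]
opening: 0.007
grip_force: 50.6
```

```bash
python3 - <<'E'
from h import *
plan([.5745,.209,.127],np.radians(16.5))
a=snap('s3','side');b=snap('t3','top')
f=lambda im:cv2.resize(im,(390,390),interpolation=cv2.INTER_CUBIC)
cv2.imwrite('pics/s3c.png',np.hstack([f(a['color'][150:290,160:300]),f(b['color'][110:220,165:275])])[:,:,::-1])
P=pts(a);z=P[...,2];C=a['color'].astype(int);ok=np.zeros(z.shape,bool);ok[120:275,195:270]=1
# guard panel points: near vertical plane around TCP
o=ctrl.get_obs();n=np.array([np.cos(.288),np.sin(.288)]);l=np.array([-n[1],n[0]])
d=P[...,:2]-o['tool_pos'][:2];u=d@n;v=d@l
m=ok&(abs(u)<.03)&(abs(v)<.12)&(z>.08)&(z<.28)
for h in np.arange(.09,.26,.02):
    k=m&(abs(z-h)<.01)
    if k.sum()>5: print(round(h,2),k.sum(),'u',np.percentile(u[k],[5,50,95]),'v',v[k].min(),v[k].max())
# trough rim both edges
for nm,im,Q,(r0,r1,c0,c1) in(('side',a,P,(190,285,195,240)),('top',b,pts(b),(140,200,175,260))):
    X=Q[r0:r1,c0:c1];k=(abs(X[...,2]-.066)<.008)&(im['color'][r0:r1,c0:c1].max(-1)<90);d=X[k][:,:2]-o['tool_pos'][:2]
    if k.sum():print(nm,k.sum(),np.percentile(d@n,[1,50,99]),np.percentile(d@l,[0,100]))
E
```

```text
t 9.2 pos [0.576 0.201 0.239] F [-0.011 -0.306 -1.774] open 0.007014004243677619 grip 50.60475289821625
turn [-0.013 -0.001 -0.003] shift after [0.207 0.015 2.798] shift now [0.206 0.02  2.798]
0.13 40 u [-0.005 -0.004  0.003] v -0.08331244115447921 0.09369001061557404
0.15 46 u [-0.005 -0.004  0.002] v -0.048006419825948415 0.09409506186643322
0.17 39 u [-0.004 -0.004  0.001] v -0.0711277611284053 0.09371379801310535
0.19 44 u [-0.004 -0.004  0.003] v -0.0238815624626204 0.09325986921596272
0.21 37 u [-0.004 -0.003  0.002] v -0.027406002223828413 0.09382818857129446
0.23 40 u [-0.004 -0.004  0.003] v 0.00909852901014048 0.09396307289756049
0.25 196 u [-0.012 -0.     0.01 ] v -0.054909348693296806 0.09347978952127903
side 268 [-0.02  -0.014  0.024] [-0.101  0.123]
top 47 [-0.022 -0.016  0.018] [-0.1    0.112]
```

View pics/s3c.png

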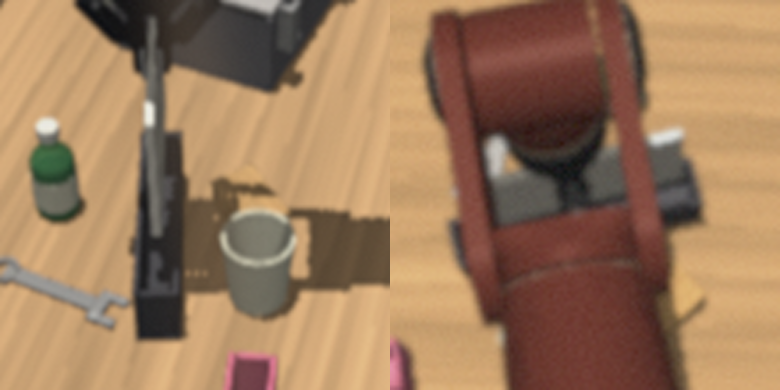

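The guard hangs vertical over the middle of the dark trough (left panel, guard (155,130), trough (160,250)). It needs 8 mm more along the trough. Then I'll lower it.

Call:
drive_tool(steps=[{"translation": [0.2,0.01,0],"angular": [0,0,0],"gripper": 0},{"translation": [0,0,0.4],"angular": [0,0,0],"gripper": 0},{"translation": [0,0,0.5],"angular": [0,0,0],"gripper": 0},{"translation": [0,0,0.5],"angular": [0,0,0],"gripper": 0},{"translation": [0,0,0.5],"angular": [0,0,0],"gripper": 0},{"translation": [0,0,0.5],"angular": [0,0,0],"gripper": 0},{"translation": [0,0,0.2],"angular": [0,0,0],"gripper": 0},{"translation": [0,0,0],"angular": [0,0,0],"gripper": 0}])

```text
t: 10.3
tool_pos: [0.5745, 0.209, 0.1352]
tool_rot: [-1.879, -2.517, 0.002]
contact_force: [0.7, 0.2, -2.2]
opening: 0.0068
grip_force: 50.6
```

```bash
python3 - <<'E'
from h import *
plan([.5745,.209,.125],np.radians(16.5))
a=snap('s4','side')
P=pts(a);z=P[...,2];o=ctrl.get_obs();n=np.array([np.cos(.288),np.sin(.288)]);l=np.array([-n[1],n[0]])
ok=np.zeros(z.shape,bool);ok[120:275,195:270]=1
d=P[...,:2]-o['tool_pos'][:2];u=d@n;v=d@l
k=ok&(abs(u)<.01)&(z>.1)&(v>.07)&(v<.1); print('end col z',z[k].min(),z[k].max(),v[k].max())
E
```

```text
t 10.3 pos [0.574 0.209 0.135] F [ 0.678  0.218 -2.242] open 0.006816473030160463 grip 50.61749339103699
turn [-0.01  -0.     0.001] shift after [-0.001  0.     0.256] shift now [-0.001  0.001  0.256]
end col z 0.10147080174600663 0.42114753232053487 0.09466347738222247
```

Call:
drive_tool(steps=[{"translation": [0,0,0.12],"angular": [0,0,0],"gripper": 0},{"translation": [0,0,0.08],"angular": [0,0,0],"gripper": 0},{"translation": [0,0,0],"angular": [0,0,0],"gripper": 0}])

```text
t: 10.72
tool_pos: [0.5747, 0.2091, 0.1279]
tool_rot: [-1.879, -2.517, 0.0]
contact_force: [0.1, 0.4, -2.6]
opening: 0.0071
grip_force: 50.6
```

Call:
drive_tool(steps=[{"translation": [0,0,0.06],"angular": [0,0,0],"gripper": 0},{"translation": [0,0,0],"angular": [0,0,0],"gripper": 0}])

```text
t: 10.98
tool_pos: [0.5747, 0.2091, 0.1255]
tool_rot: [-1.879, -2.517, 0.0]
contact_force: [-0.3, 0.3, -1.6]
opening: 0.0068
grip_force: 50.6
```

Call:
drive_tool(steps=[{"translation": [0,0,0],"angular": [0,0,0],"gripper": 0.25},{"translation": [0,0,0],"angular": [0,0,0],"gripper": 0.5},{"translation": [0,0,0],"angular": [0,0,0],"gripper": 0.75},{"translation": [0,0,0],"angular": [0,0,0],"gripper": 1},{"translation": [0,0,0],"angular": [0,0,0],"gripper": 1},{"translation": [0,0,0],"angular": [0,0,0],"gripper": 1},{"translation": [0,0,0],"angular": [0,0,0],"gripper": 1}])

```text
t: 11.85
tool_pos: [0.5748, 0.2091, 0.1257]
tool_rot: [-1.88, -2.517, 0.0]
contact_force: [-0.3, 0.3, -0.7]
opening: 0.0858
grip_force: 0.0
```

```bash
python3 - <<'E'
from h import *
plan([.5745,.209,.31],np.radians(16.5))
a=snap('s5','side')
cv2.imwrite('pics/s5c.png',cv2.resize(a['color'][150:290,160:300],None,fx=4.2,fy=4.2,interpolation=cv2.INTER_CUBIC)[:,:,::-1])
E
```

```text
t 11.85 pos [0.575 0.209 0.126] F [-0.309  0.263 -0.7  ] open 0.0857889522311083 grip 0.0
turn [-0. -0.  0.] shift after [-0.001 -0.009 -4.608] shift now [-0.001 -0.009 -4.608]
```

View pics/s5c.png

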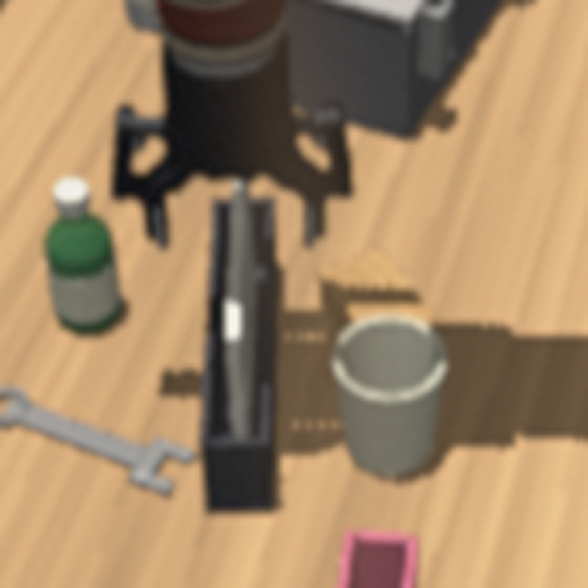

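The guard stands in the trough, free of both open fingers (guard (240,310), fingers (155,215) and (315,215)). I'll retract straight up and return to the washer.

Call:
drive_tool(steps=[{"translation": [0,0,-0.4],"angular": [0,0,0],"gripper": 1},{"translation": [0,0,-0.7],"angular": [0,0,0],"gripper": 1},{"translation": [0,0,-0.9],"angular": [0,0,0],"gripper": 1},{"translation": [0,0,-0.9],"angular": [0,0,0],"gripper": 1},{"translation": [0,0,-0.9],"angular": [0,0,0],"gripper": 1},{"translation": [0,0,-0.8],"angular": [0,0,1],"gripper": 1},{"translation": [0,0,0],"angular": [0,0,1],"gripper": 1},{"translation": [0,0,0],"angular": [0,0,1],"gripper": 1}])

```text
t: 12.9
tool_pos: [0.5752, 0.2092, 0.3122]
tool_rot: [2.365, 2.065, 0.004]
contact_force: [0.2, -0.6, -1.1]
opening: 0.0856
grip_force: 0.0
```

```bash
python3 - <<'E'
from h import *
plan([.530,-.180,.26],np.radians(-9))
a=snap('s6','side');b=snap('t6','top')
y=np.radians(-9);n=np.array([np.cos(y),np.sin(y)]);l=np.array([-n[1],n[0]]);c=np.array([.5302,-.1797])
for nm,im in(('side',a),('top',b)):
    P=pts(im);d=P[...,:2]-c;u=d@n;v=d@l;z=P[...,2]
    k=(abs(u)<.03)&(abs(v)<.07)&(z>.145)&(z<.18)
    print(nm,k.sum(),'u',np.percentile(u[k],[5,50,95]),'v',np.percentile(v[k],[2,50,98]),'z',np.percentile(z[k],[5,50,95,100]),cv2.minAreaRect((P[k][:,:2]*1000).astype(np.float32)))
    L=(u>.02)&(u<.25)&(abs(v)<.16)&(abs(z-.12)<.01);print('lid',cv2.minAreaRect((P[L][:,:2]*1000).astype(np.float32)),np.median(z[L]))
f=lambda im:cv2.resize(im,(390,390),interpolation=cv2.INTER_CUBIC)
cv2.imwrite('pics/s6c.png',np.hstack([f(a['color'][90:290,150:350]),f(b['color'][100:260,170:400])])[:,:,::-1])
E
```

```text
t 12.9 pos [0.575 0.209 0.312] F [ 0.189 -0.56  -1.083] open 0.08562704160351771 grip 0.0
turn [ 0.021 -0.008  0.155] shift after [-9.788  0.406  1.305] shift now [-9.796  0.19   1.295]
side 97 u [-0.008 -0.004  0.003] v [-0.042  0.014  0.056] z [0.146 0.16  0.165 0.167] ((529.6265258789062, -173.17550659179688), (101.15845489501953, 12.356124877929688), 80.77374267578125)
lid ((655.8319702148438, -197.05738830566406), (248.57546997070312, 212.25341796875), 81.59769439697266) 0.11766531773636311
top 143 u [-0.007 -0.003  0.003] v [-0.046  0.002  0.048] z [0.157 0.165 0.17  0.172] ((528.4481201171875, -179.15847778320312), (97.16180419921875, 12.919544219970703), 80.62335205078125)
lid ((655.6552124023438, -200.61351013183594), (240.6042938232422, 214.99717712402344), 80.51625061035156) 0.12063167061951896
```

View pics/s6c.png

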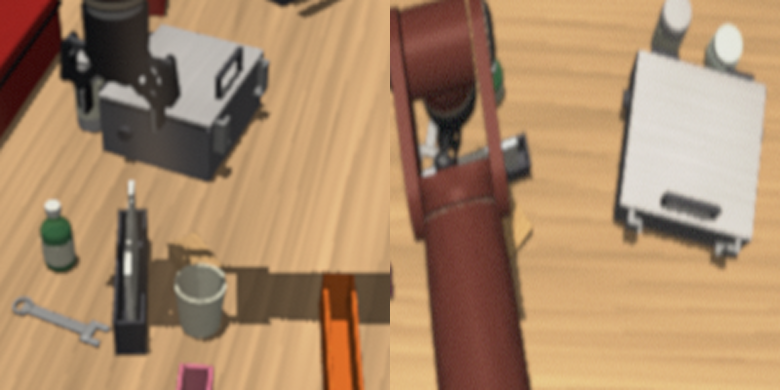

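The guard is in the trough (left panel, (130,260)). The lid bar is exposed at left (230,75) and right (690,205), centred at about (0.5295, -0.178, 0.160) in the world. I'll move above it.

Call:
drive_tool(steps=[{"translation": [-0.5,0,0],"angular": [0,0,0.15],"gripper": 1},{"translation": [-0.95,0.04,0],"angular": [0,0,0],"gripper": 1},{"translation": [-0.95,0.04,0],"angular": [0,0,0],"gripper": 1},{"translation": [-0.95,0.04,0],"angular": [0,0,0],"gripper": 1},{"translation": [-0.95,0.04,0],"angular": [0,0,0],"gripper": 1},{"translation": [-0.95,0.04,0],"angular": [0,0,0],"gripper": 1},{"translation": [-0.95,0.04,0],"angular": [0,0,0],"gripper": 1},{"translation": [-0.95,0.04,0],"angular": [0,0,0],"gripper": 1}])

```text
t: 14.0
tool_pos: [0.5422, -0.0775, 0.31]
tool_rot: [2.383, 2.047, -0.0]
contact_force: [0.8, -0.4, 0.2]
opening: 0.0854
grip_force: 0.0
```

Call:
drive_tool(steps=[{"translation": [-0.95,0.04,0],"angular": [0,0,0],"gripper": 1},{"translation": [-0.95,0.04,0],"angular": [0,0,0],"gripper": 1},{"translation": [-0.6,0,0.5],"angular": [0,0,0],"gripper": 1},{"translation": [0,0,0.8],"angular": [0,0,0],"gripper": 1},{"translation": [0,0,0.5],"angular": [0,0,0],"gripper": 1},{"translation": [0,0,0],"angular": [0,0,0],"gripper": 1}])

```text
t: 14.75
tool_pos: [0.5298, -0.1744, 0.2357]
tool_rot: [-2.38, -2.045, 0.003]
contact_force: [0.7, -0.1, 1.6]
opening: 0.0852
grip_force: 0.0
```

```bash
python3 - <<'E'
from h import *
plan([.5295,-.178,.1425],np.radians(-9.2))
E
```

```text
t 14.75 pos [ 0.53  -0.174  0.236] F [ 0.671 -0.092  1.589] open 0.08516372790600618 grip 0.0
turn [-0.027 -0.007  0.065] shift after [-0.091  0.006  2.329] shift now [-0.093  0.014  2.329]
```

Call:
drive_tool(steps=[{"translation": [-0.09,0.01,0.5],"angular": [0,0,0.06],"gripper": 1},{"translation": [0,0,0.6],"angular": [0,0,0],"gripper": 1},{"translation": [0,0,0.6],"angular": [0,0,0],"gripper": 1},{"translation": [0,0,0.6],"angular": [0,0,0],"gripper": 1},{"translation": [0,0,0],"angular": [0,0,0],"gripper": 0.5},{"translation": [0,0,0],"angular": [0,0,0],"gripper": 0.3},{"translation": [0,0,0],"angular": [0,0,0],"gripper": 0.2},{"translation": [0,0,0],"angular": [0,0,0],"gripper": 0}], force=60)

```text
t: 15.75
tool_pos: [0.53, -0.1783, 0.1469]
tool_rot: [-2.39, -2.036, 0.004]
contact_force: [-25.4, 3.3, 16.6]
opening: 0.0124
grip_force: 12.9
```

Call:
drive_tool(steps=[{"translation": [0,0,0],"angular": [0,0,0],"gripper": 0},{"translation": [0,0,0],"angular": [0,0,0],"gripper": 0},{"translation": [0,0,0],"angular": [0,0,0],"gripper": 0}], force=60)

```text
t: 16.12
tool_pos: [0.5293, -0.1782, 0.1471]
tool_rot: [-2.389, -2.035, 0.006]
contact_force: [-9.9, 2.2, 10.0]
opening: 0.0092
grip_force: 58.5
```

```bash
python3 - <<'E'
from h import *
plan([.5295,-.178,.1425],np.radians(-9.2))
E
```

```text
t 16.125 pos [ 0.529 -0.178  0.147] F [-9.884  2.194  9.971] open 0.00924043891280077 grip 58.54564368724823
turn [-0.035  0.003  0.004] shift after [0.006 0.004 0.114] shift now [0.006 0.004 0.114]
```

Call:
drive_tool(steps=[{"translation": [0,-0.03,-0.09],"angular": [0.07,0,0],"gripper": 0},{"translation": [0,0.01,-0.05],"angular": [0.07,0,0],"gripper": 0},{"translation": [0,0.01,-0.05],"angular": [0.07,0,0],"gripper": 0},{"translation": [0,0.01,-0.05],"angular": [0.07,0,0],"gripper": 0},{"translation": [0,0,0],"angular": [0,0,0],"gripper": 0}], force=75)

```text
t: 16.75
tool_pos: [0.5309, -0.1785, 0.1547]
tool_rot: [-2.369, -2.017, 0.041]
contact_force: [0.9, -2.0, -4.9]
opening: 0.0093
grip_force: 74.5
```

Call:
drive_tool(steps=[{"translation": [0,0.01,-0.05],"angular": [0.07,0,0],"gripper": 0},{"translation": [0,0.01,-0.05],"angular": [0.07,0,0],"gripper": 0},{"translation": [0,0.01,-0.05],"angular": [0.07,0,0],"gripper": 0},{"translation": [0,0.01,-0.05],"angular": [0.07,0,0],"gripper": 0},{"translation": [0,0,0],"angular": [0,0,0],"gripper": 0},{"translation": [0,0,0],"angular": [0,0,0],"gripper": 0}])

```text
t: 17.5
tool_pos: [0.5332, -0.1788, 0.1631]
tool_rot: [-2.346, -1.998, 0.078]
contact_force: [2.4, -3.6, -4.9]
opening: 0.009
grip_force: 74.5
```

```bash
cat > lid.py <<'E'
from h import *
import sys
plan([.5295,-.178,.1471],np.radians(-9.2))
o=ctrl.get_obs(); print('tool tilt rad',np.arccos(-Ro.from_rotvec(o['tool_rot']).as_matrix()[2,2]))
y=np.radians(-9.2);n=np.array([np.cos(y),np.sin(y)]);l=np.array([-n[1],n[0]]);h=np.array([.5295,-.178])+.183*n
for nm in('side','top'):
    im=snap(nm+sys.argv[1],nm);P=pts(im);d=P[...,:2]-h;u=d@n;v=d@l;z=P[...,2]
    # lid upper face, fit line z(u) robustly
    C=im['color'].astype(int)
    k=(u>-.15)&(u<-.03)&(abs(v)<.105)&(z>.1)&(z<.2)&(C.min(-1)>110)
    for _ in range(4):
        p=np.polyfit(u[k],z[k],1); k&=abs(z-np.polyval(p,u))<.004
    print(nm,k.sum(),'lid angle',-np.arctan(p[0]),'z0',p[1])
E
python3 lid.py a
```

```text
t 17.5 pos [ 0.533 -0.179  0.163] F [ 2.417 -3.62  -4.86 ] open 0.008965383644213103 grip 74.53295230865479
turn [-0.557  0.003  0.003] shift after [ 0.005 -0.096  0.4  ] shift now [ 0.005 -0.064  0.406]
tool tilt rad 0.07775482811429447
side 1043 lid angle 0.09077311013829406 z0 0.11759788047624459
top 920 lid angle 0.0878850801994525 z0 0.12112901472593295
```

The seal has broken and the lid is at 0.089 rad, following the tool. I'll continue to 0.2.

Call:
drive_tool(steps=[{"translation": [0,0.012,-0.06],"angular": [0.1,0,0],"gripper": 0},{"translation": [0,0.012,-0.06],"angular": [0.1,0,0],"gripper": 0},{"translation": [0,0.012,-0.06],"angular": [0.1,0,0],"gripper": 0},{"translation": [0,0.012,-0.06],"angular": [0.1,0,0],"gripper": 0},{"translation": [0,0.012,-0.06],"angular": [0.1,0,0],"gripper": 0},{"translation": [0,0.012,-0.06],"angular": [0.1,0,0],"gripper": 0},{"translation": [0,0.012,-0.06],"angular": [0.1,0,0],"gripper": 0},{"translation": [0,0.012,-0.06],"angular": [0.1,0,0],"gripper": 0}])

```text
t: 18.6
tool_pos: [0.5397, -0.1799, 0.1817]
tool_rot: [-2.278, -1.94, 0.185]
contact_force: [2.3, -3.9, -5.7]
opening: 0.009
grip_force: 74.5
```

Call:
drive_tool(steps=[{"translation": [0,0,0],"angular": [0,0,0],"gripper": 0},{"translation": [0,0,0],"angular": [0,0,0],"gripper": 0}])

```text
t: 18.85
tool_pos: [0.5396, -0.1799, 0.1816]
tool_rot: [-2.279, -1.94, 0.184]
contact_force: [3.0, -4.9, -5.5]
opening: 0.0091
grip_force: 74.5
```

```bash
python3 lid.py b
```

```text
t 18.85 pos [ 0.54  -0.18   0.182] F [ 3.044 -4.942 -5.457] open 0.00914565722992002 grip 74.49721455574036
turn [-1.351  0.003  0.003] shift after [ 0.006 -0.257  0.863] shift now [ 0.006 -0.091  0.896]
tool tilt rad 0.18867217553823531
side 829 lid angle 0.1920880702475711 z0 0.11819336555709736
top 872 lid angle 0.1882700349394999 z0 0.12135766848296885
```

One small nudge brings the lid to 0.2. Then I'll hold and look.

Call:
drive_tool(steps=[{"translation": [0,0.008,-0.04],"angular": [0.07,0,0],"gripper": 0},{"translation": [0,0,0],"angular": [0,0,0],"gripper": 0},{"translation": [0,0,0],"angular": [0,0,0],"gripper": 0},{"translation": [0,0,0],"angular": [0,0,0],"gripper": 0}])

```text
t: 19.45
tool_pos: [0.5402, -0.18, 0.1831]
tool_rot: [-2.273, -1.935, 0.193]
contact_force: [3.8, -5.4, -5.9]
opening: 0.0091
grip_force: 74.5
```

```bash
python3 lid.py c; python3 - <<'E'
from h import *
a=load('sidec');b=load('topc')
f=lambda im:cv2.resize(im,(390,390),interpolation=cv2.INTER_CUBIC)
cv2.imwrite('pics/fin.png',np.hstack([f(a['color'][70:290,140:340]),f(b['color'][90:250,170:400])])[:,:,::-1])
E
```

```text
t 19.45 pos [ 0.54  -0.18   0.183] F [ 3.773 -5.353 -5.917] open 0.00905918573623998 grip 74.47522044181824
turn [-1.42   0.003  0.003] shift after [ 0.005 -0.273  0.9  ] shift now [ 0.006 -0.09   0.936]
tool tilt rad 0.19820703030726225
side 798 lid angle 0.2056328759094311 z0 0.11760185843685335
top 845 lid angle 0.20101056139443602 z0 0.1210916296037897
```

View pics/fin.png

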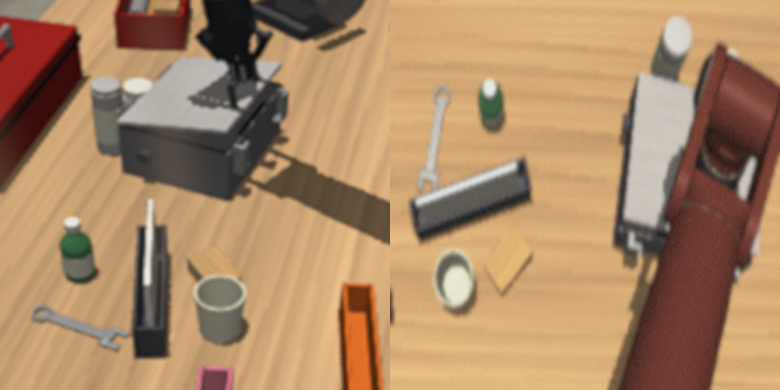

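The guard stands on edge in the dark trough (left panel (150,260), right (470,195)). The gripper holds the lid's bar at left (238,85) with the lid at about 0.2 rad, and the bystanders look unmoved. I'll hand it in.

```bash
python3 -c "
from station import ctrl
print(ctrl.finish_job())"
```

```text
the job is handed in; nothing more can be done
None
```

The job is handed in at about 19.5 s: the guard stands on edge in the dark steel trough, and the arm holds the unstuck lid still at about 0.2 rad (front edge about 4 cm up), with the bystanders apparently unmoved.

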